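# Close up the sockets on the bench rail

### The arm

A 6-joint arm with a two-finger parallel gripper is mounted at the origin on the work surface. World frame = base frame: x ahead of the robot, y to its left, z up, the work surface at z = 0. Lengths are in m, angles in rad, forces in N, time in s.
With the tool pointing down it reaches from about 0.25 to 0.725 m from the base axis. Payload 4 kg.
Tool frame: the origin (TCP) lies at the very end of the fingers, on their centre line; the grasp point (between the pads) lies 19 mm behind it; z points along the fingers, y is the direction in which the jaws open and shut (so a half turn about z gives the same grasp; the last joint's range is limited). The gripper opens to 85 mm and grips with 20 to 120 N. Pads are 22 mm wide; open, the fingers measure 114 mm over their backs; the gripper's body (76 mm by 85 mm) begins 54 mm behind the grasp point. The pads swing forward as they close: fully open they stand 13 mm farther back than shut.
Start: joints at [-1.284, 0.241, 0.005, 1.335, 0, 1.571], TCP at [0.141, -0.48, 0.231] pointing down, gripper open.
Joint ranges: [-2.72, 2.72], [-1.05, 1.87], [-1.09, 1.28], [-1.99, 2.15], [-1.42, 1.44], [-3.14, 3.14]. Speed limits (rad/s): [2.79, 2.79, 3.14, 3.14, 3.14, 3.14].

### API

Orientations are given as a unit quaternion [w, x, y, z].
In Python, from station import * gives the robot as it stands. Calls block until the motion is done:
- movep(position, orientation): joint-space move of the TCP to a pose.
- servo_line(position, orientation=None, rate=0.15, stop_force=None): straight line of the TCP; orientation=None keeps the orientation; rate is the mean speed in m/s. With stop_force (N) it stops when the force on the tool has changed by that much, and returns True; else False.
- set_joints(angles): joint-space move.
- move_gripper(opening, newtons=None): finger opening in m; newtons is the grip in N (None keeps the last); returns when the fingers have stopped.
- pause(seconds).
- solve_ik(position, orientation): joint angles nearest the present ones, or None.
- get_obs(): the state.
- snapshot(name): name is "scene" or "top"; returns the picture (400x640x3 uint8, blue, green, red); there is no depth.
- camera_model(name): a dict with "mtx" (3x3 intrinsics, pixels), "world_from_camera" (4x4, takes a point from camera to world coordinates). Camera axes: x right, y up, looking along -z (the intrinsics and any distortion apply to the point x, -y, -z); pixel columns grow to the right and rows downward; lengths in m; the calibration is good to about 2 mm. A picture is of the moment at which its call begins. camera_model takes no time and is no camera call.
A pose or a line that the arm cannot do raises MotionError and nothing moves.
- close_job(): hands the job in, once; it reports no verdict.
Trained networks look in the newest picture that a camera, given by its name, has taken for a name from the list of things; names that differ only in an ending like _2 or _b are one class to them, and where a whole thing is asked for, a point or a joint stands for the part that bears it (a point fixed in the world has none). Each returns a list of dicts, best first, with "p" (0 to 1); they miss things now and then, are a little off and sometimes report something else, mostly with a low value. They report only what shows in the picture. A call takes as long as a camera call.
- look_for(thing, camera): "rect" ([centre column, centre row, width, height] in pixels, round what is visible of it).
- silhouettes(thing, camera): "mask" (400x640 bool, what is visible of it) and "rect" ([centre column, centre row, width, height] in pixels, round what is visible of it).
The state is a dict: "time": time; "q": joint angles; "joint_vel": joint speeds; "joint_torque": joint torques, N m; "position": TCP position; "orientation": TCP orientation; "ft_force": force on the tool from outside, world axes, zero at the start; "moment": the same for the moment, N m; "opening": finger opening in m.
Only numpy, scipy, OpenCV 4.12 (cv2) and the standard library are available. Lean on these libraries where they do the work, as an engineer would, in place of code of your own. Each camera call takes 0.05 s, during which the arm holds its last target.

### The job

Slide the row of four sockets on the bench's socket rail, clips and all, right up against the red end stop, so that the open end is free for the two spare ones. Push the row along as one from behind its last clip with the fingertips, steadily, so that the clips stay butted together all the way; do not pinch or lift any socket and do not bat the row. Leave the other things on the bench where they are and move the hand clear.

Things in the scene. Friction and masses are not known exactly. Their poses are not given: they have to be found in the camera images.
- rail: Aluminium socket rail, screwed fast to the bench: a straight C-channel 380 mm long, 30 mm wide and 10 mm high with a 16 mm slot along its top. Origin: middle of its underside, on the bench. Its x axis runs along the rail towards the red end stop, y across it, z up. The other end is open. The clips run along its centre line (y = 0).
- rail_stop (a point): Centre of the inner face of the red end stop that closes the rail's +x end (180 mm from the rail's origin, 16 mm above the bench). The stop is 34 mm wide, its top 24 mm above the bench; it is rigid. The row starts 50 to 150 mm short of it.
- clip_1: Blue sliding clip, the leading one, nearest the red stop. Captive in the rail's slot, slides along it. Head: a block 38 mm long (along the rail), 30 mm wide, from 11.5 to 20 mm above the bench, its stud carries socket_1. Origin: 2 mm above the bench, midway along, end faces 19 mm either way; x points to the stop. The four start butted end to end.
- clip_2: Blue sliding clip, the second. Captive in the rail's slot, slides along it. Head: a block 38 mm long (along the rail), 30 mm wide, from 11.5 to 20 mm above the bench, its stud carries socket_2. Origin: 2 mm above the bench, midway along, end faces 19 mm either way; x points to the stop. The four start butted end to end.
- clip_3: Blue sliding clip, the third. Captive in the rail's slot, slides along it. Head: a block 38 mm long (along the rail), 30 mm wide, from 11.5 to 20 mm above the bench, its stud carries socket_3. Origin: 2 mm above the bench, midway along, end faces 19 mm either way; x points to the stop. The four start butted end to end.
- clip_4: Blue sliding clip, the last one, at the tail of the row, nearest the open end. Captive in the rail's slot, slides along it. Head: a block 38 mm long (along the rail), 30 mm wide, from 11.5 to 20 mm above the bench, its stud carries socket_4. Origin: 2 mm above the bench, midway along, end faces 19 mm either way; x points to the stop. The row takes about 2 to 6 N to slide.
- socket_1: Chrome steel wrench socket, 33 mm in diameter and 42 mm tall, standing loose over the stud of clip_1 with about 1.5 mm of play (liftable). Origin: centre of its underside, 20 mm above the bench, above the clip's centre.
- socket_2: Chrome steel wrench socket, 31 mm in diameter and 40 mm tall, standing loose over the stud of clip_2 with about 1.5 mm of play (liftable). Origin: centre of its underside, 20 mm above the bench, above the clip's centre.
- socket_3: Chrome steel wrench socket, 29 mm in diameter and 38 mm tall, standing loose over the stud of clip_3 with about 1.5 mm of play (liftable). Origin: centre of its underside, 20 mm above the bench, above the clip's centre.
- socket_4: Chrome steel wrench socket, 27 mm in diameter and 38 mm tall, standing loose over the stud of clip_4 with about 1.5 mm of play (liftable). Origin: centre of its underside, 20 mm above the bench, above the clip's centre.
- spare_a: Spare chrome socket standing on the bench beside the rail, 25 mm in diameter, 38 mm tall; origin at the centre of its underside. To be left alone.
- spare_b: Second spare chrome socket standing on the bench on the rail's other side, 24 mm in diameter, 38 mm tall; origin at the centre of its underside. To be left alone.
- ratchet: Steel ratchet handle lying on the bench along the far side of the rail, 230 mm long, 38 mm wide at its head, up to 32 mm high; origin on the bench, about midway along. To be left alone.
- wrench: Steel wrench lying on the bench, 200 mm long; origin on the bench at its middle. To be left alone.
- tape_measure: Yellow and grey tape measure standing on the bench, 80 x 37 x 64 mm; origin at the centre of its underside. To be left alone.
- spray_can: Spray paint can standing on the bench, 66 mm in diameter, 192 mm tall; origin at the centre of its underside. To be left alone.

How it is judged:
By the outcome, as a careful person would: the job done as asked, in the order asked, and still so for the second after the job is handed in, with the robot touching nothing.
It also fails if it takes over 43 s, if anything falls off the work surface, if the arm or the gripper's body presses on something with over 40 N, if the wrist force passes 120 N, or if a joint passes its speed limit or range.

## Working session

There is one attempt and no reset: what is moved stays moved. The work goes in short steps, each a Python script; the robot and the scene stay as the last script left them, time stands still between calls to the robot, and variables do not carry over. Pictures are saved under pics/ and viewed, and the job is handed in when it is done.

```bash
ls; mkdir -p pics; python3 - <<'E'
from station import *
import cv2
for n in ("scene","top"):
    im=snapshot(n); cv2.imwrite(f"pics/{n}0.png",im)
    c=camera_model(n); print(n,c)
    for t in ("clip_1","socket_1","rail","spare_a","rail_stop","ratchet","spray_can","tape_measure","wrench"):
        print(t,[(round(d['p'],2),[round(float(v)) for v in d['rect']]) for d in look_for(t,n)][:7])
o=get_obs();print(o['time'],o['position'],o['orientation'],o['opening'],o['ft_force'])
E
```

```text
pics
scene {'mtx': array([[389.72079859,   0.        , 320.90060979],
       [  0.        , 389.72079859, 207.75597029],
       [  0.        ,   0.        ,   1.        ]]), 'world_from_camera': array([[ 0.30929314, -0.72633099,  0.61382493,  1.19131853],
       [ 0.9509223 ,  0.22998074, -0.20701604, -0.2371699 ],
       [ 0.00919425,  0.64772845,  0.7618158 ,  0.8398553 ],
       [ 0.        ,  0.        ,  0.        ,  1.        ]])}
clip_1 [(0.49, [300, 220, 17, 7])]
socket_1 [(0.66, [325, 203, 14, 15]), (0.58, [340, 196, 11, 19]), (0.53, [301, 214, 7, 17])]
rail [(0.7, [332, 210, 127, 60])]
spare_a [(0.53, [324, 233, 6, 14]), (0.49, [348, 181, 11, 14])]
rail_stop [(0.78, [333, 208, 132, 54]), (0.45, [337, 197, 8, 16])]
ratchet [(0.68, [345, 246, 77, 43])]
spray_can []
tape_measure [(0.5, [145, 237, 16, 19])]
wrench [(0.54, [340, 205, 12, 7])]
top {'mtx': array([[432.09684777,   0.        , 318.07927614],
       [  0.        , 432.09684777, 203.85984689],
       [  0.        ,   0.        ,   1.        ]]), 'world_from_camera': array([[ 0.01412625,  0.9946864 , -0.10197752,  0.44
[... 214 characters left out ...]
 215, 11, 10]), (0.54, [298, 218, 143, 33]), (0.44, [293, 221, 12, 2]), (0.4, [336, 213, 16, 7])]
socket_1 [(0.63, [336, 210, 11, 12]), (0.59, [321, 213, 11, 11]), (0.54, [293, 216, 10, 10])]
rail [(0.76, [295, 216, 143, 33]), (0.75, [295, 217, 9, 10])]
spare_a [(0.42, [271, 248, 5, 5])]
rail_stop [(0.8, [298, 217, 145, 33]), (0.21, [459, 178, 47, 37])]
ratchet [(0.64, [307, 168, 76, 26]), (0.53, [306, 215, 16, 10])]
spray_can [(0.77, [460, 177, 48, 33])]
tape_measure [(0.82, [472, 225, 26, 24])]
wrench [(0.86, [161, 211, 51, 58])]
1.0 [ 0.14143492 -0.47957248  0.2313059 ] [-1.36193365e-05  9.89735826e-01  1.42909043e-01 -1.46467899e-05] 0.08495370280662078 [0.62937321 0.67259522 0.2913168 ]
```

```bash
python3 - <<'E'
import cv2
a=cv2.imread("pics/top0.png");cv2.imwrite("pics/top0c.png",cv2.resize(a[150:270,200:360],None,fx=5,fy=5,interpolation=cv2.INTER_CUBIC))
a=cv2.imread("pics/scene0.png");cv2.imwrite("pics/scene0c.png",cv2.resize(a[150:270,260:420],None,fx=5,fy=5,interpolation=cv2.INTER_CUBIC))
E
```

```text
(no output)
```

View pics/top0.png

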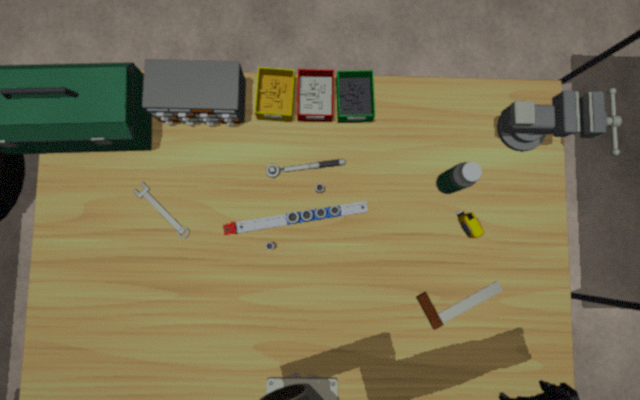

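View pics/scene0.png

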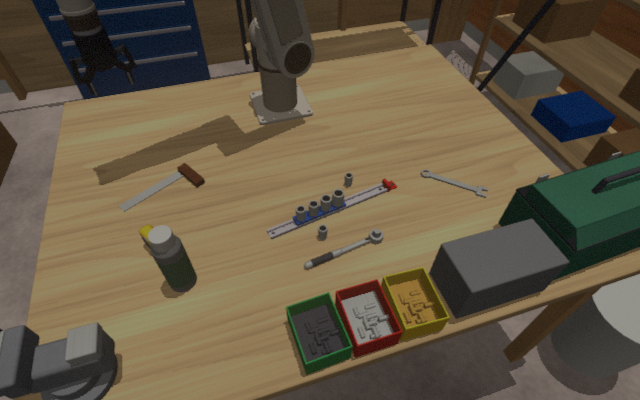

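```bash
sleep 1
```

```text
(no output)
```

View pics/top0c.png

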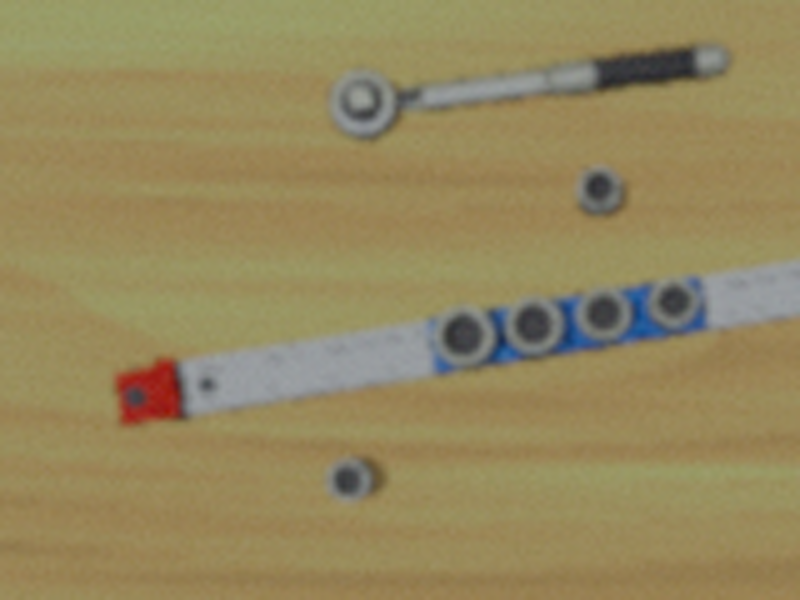

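View pics/scene0c.png

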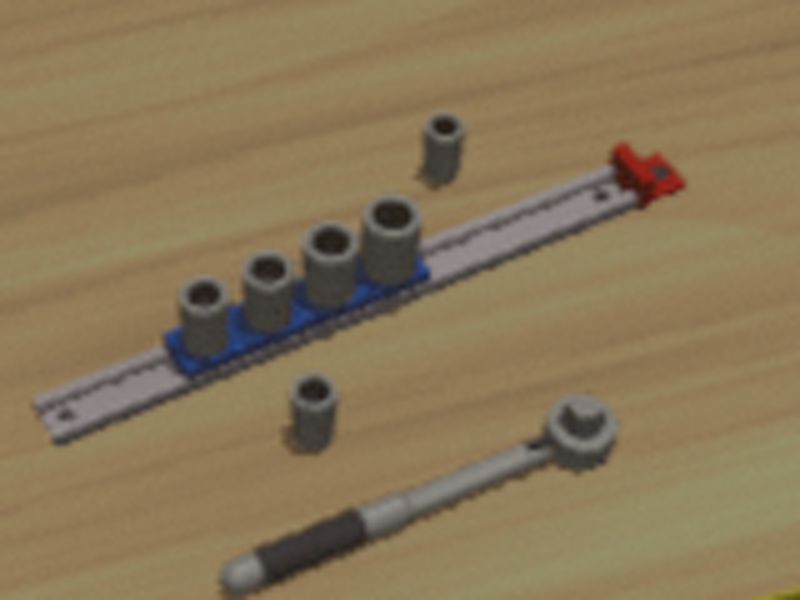

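The top view shows the rail from the red stop (col ~230, row ~228) to the open end (col ~368, row ~207). The blue row covers cols ~286–341. The stop lies toward world +y, and the row has to travel about 130 mm. Next I'll fit the rail pose using both cameras.

```bash
cat > h.py <<'E'
import numpy as np, cv2
from station import *
def ray(cam,px,z):
    c=camera_model(cam);K=c['mtx'];T=c['world_from_camera']
    u,v=px; d=T[:3,:3]@np.array([(u-K[0,2])/K[0,0],-(v-K[1,2])/K[1,1],-1.]); o=T[:3,3]
    return o+d*(z-o[2])/d[2]
def proj(cam,P):
    c=camera_model(cam);K=c['mtx'];T=c['world_from_camera']
    p=(np.asarray(P)-T[:3,3])@T[:3,:3]; x,y,z=p[...,0],-p[...,1],-p[...,2]
    return np.stack([K[0,0]*x/z+K[0,2],K[1,1]*y/z+K[1,2]],-1)
crop={'top':(200,150),'scene':(260,150)}
def cr(cam,c): return ((c[0]+.5)/5-.5+crop[cam][0],(c[1]+.5)/5-.5+crop[cam][1])
E
python3 - <<'E'
from h import *
f={'top':{'open_side':((880,293),.01)},}
# hand-picked crop features
R=lambda cam,c,z: ray(cam,cr(cam,c),z).round(4)
print('stop inner top',R('top',(178,360),.024),R('top',(184,415),.024))
print('tail',R('top',(705,277),.02),R('top',(708,325),.02)); print('lead',R('top',(432,320),.02),R('top',(436,375),.02))
print('scene open',R('scene',(37,402),.01),R('scene',(58,441),.01))
print('scene stop top inner',R('scene',(616,148),.024),R('scene',(645,180),.024))
print('scene tail',R('scene',(167,338),.02),R('scene',(190,373),.02))
for cam in('top','scene'):
    for d in silhouettes('rail',cam)[:1]:
        m=d['mask'].astype(np.uint8); ys,xs=np.nonzero(m)
        W=np.array([ray(cam,(x,y),.01)[:2] for x,y in zip(xs,ys)])
        r=cv2.minAreaRect(W.astype(np.float32)*1000); print(cam,d['p'],m.sum(),r)
    for t,z in(('socket_1',.06),('spare_a',.038),('clip_1',.02)):
        for d in silhouettes(t,cam): print(cam,t,round(d['p'],2),np.round(d['rect']),ray(cam,d['rect'][:2],z/2+ (.01 if t[1]=='o' else 0)).round(3))
im=cv2.imread('pics/top0.png')[195:225,340:380]; cv2.imwrite('pics/open.png',cv2.resize(im,None,fx=15,fy=15,interpolation=cv2.INTER_CUBIC))
E
```

```text
stop inner top [0.5133 0.1895 0.024 ] [0.4833 0.1852 0.024 ]
tail [ 0.5644 -0.0997  0.02  ] [ 0.5376 -0.1016  0.02  ]
lead [0.5379 0.0513 0.02  ] [0.5075 0.0484 0.02  ]
scene open [ 0.5533 -0.1725  0.01  ] [ 0.5816 -0.1677  0.01  ]
scene stop top inner [0.4842 0.1919 0.024 ] [0.5131 0.1974 0.024 ]
scene tail [ 0.5398 -0.0967  0.02  ] [ 0.5667 -0.0913  0.02  ]
top 0.75 1013 ((529.387451171875, 24.485397338867188), (36.486656188964844, 406.7786865234375), 10.528585433959961)
top socket_1 0.42 [294. 217.  10.  14.] [0.529 0.03  0.04 ]
top socket_1 0.38 [322. 212.   9.  14.] [ 0.542 -0.046  0.04 ]
top spare_a 0.47 [322. 187.  10.  10.] [ 0.615 -0.047  0.019]
top clip_1 0.65 [337. 215.  15.   1.] [ 0.538 -0.09   0.01 ]
top clip_1 0.43 [308. 215.  13.  11.] [ 0.536 -0.009  0.01 ]
scene 0.83 856 ((530.0304565429688, 24.365280151367188), (41.03681182861328, 396.0621643066406), 11.00584888458252)
scene socket_1 0.53 [300. 214.   7.  19.] [ 0.55  -0.079  0.04 ]
scene socket_1 0.52 [314. 206.  10.  17.] [ 0.537 -0.037  0.04 ]
scene spare_a 0.47 [323. 234.   9.  17.] [ 0.616 -0.036  0.019]
scene clip_1 0.59 [146. 238.  12.  24.] [ 0.482 -0.478  0.01 ]
scene clip_1 0.5 [317. 217.   9.   4.] [ 0.551 -0.032  0.01 ]
scene clip_1 0.49 [328. 210.  12.  14.] [0.536 0.003 0.01 ]
```

View pics/open.png

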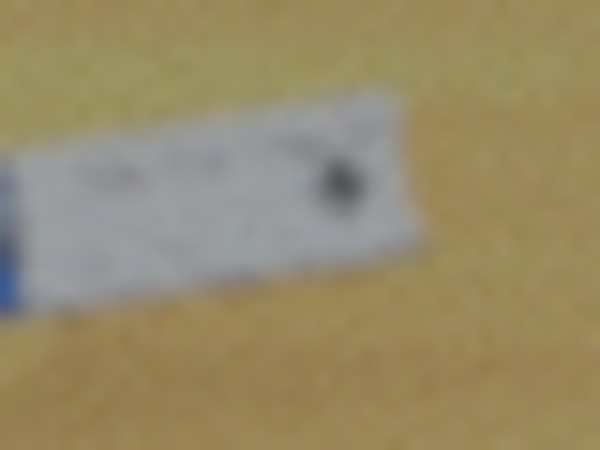

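The crop shows the rail's open end, with corners at about px (366.4, 200.9) and (367.5, 210.8). I'll fit the rail pose and tail position jointly by least squares.

```bash
python3 - <<'E'
from h import *
from scipy.optimize import least_squares
# (cam, pixel, local x or 'tail'/'lead', y, z)
F=[('top',cr('top',(178,360)),.18,.017,.024),('top',cr('top',(184,415)),.18,-.017,.024),
('top',cr('top',(705,277)),'t',.015,.02),('top',cr('top',(708,325)),'t',-.015,.02),
('top',cr('top',(432,320)),'l',.015,.02),('top',cr('top',(436,375)),'l',-.015,.02),
('top',(366.4,200.9),-.19,.015,.01),('top',(367.5,210.8),-.19,-.015,.01),
('scene',cr('scene',(37,402)),-.19,-.015,.01),('scene',cr('scene',(58,441)),-.19,.015,.01),
('scene',cr('scene',(616,148)),.18,-.017,.024),('scene',cr('scene',(645,180)),.18,.017,.024),
('scene',cr('scene',(167,338)),'t',-.015,.02),('scene',cr('scene',(190,373)),'t',.015,.02)]
# check y sign: rail x ~ +y world => rail y ~ -x world; so flip
F=[(c,p,x,-y,z) for c,p,x,y,z in F]
def res(p):
    x0,y0,a,t=p; o=[]
    for c,px,x,y,z in F:
        X=t if x=='t' else t+.152 if x=='l' else x
        P=[x0+X*np.cos(a)-y*np.sin(a),y0+X*np.sin(a)+y*np.cos(a),z]
        o+=list(proj(c,P)-px)
    return np.array(o)
s=least_squares(res,[.53,.01,1.74,-.11],loss='soft_l1'); print(s.x,np.degrees(s.x[2])); print(res(s.x).reshape(-1,2).round(1).tolist())
np.save('rail.npy',s.x)
x0,y0,a,t=s.x
from scipy.spatial.transform import Rotation as Rr
th=np.radians(10)
X=np.array([np.cos(a),np.sin(a),0])
z=X*np.sin(th)-np.array([0,0,np.cos(th)])
for sg in(1,-1):
    yv=sg*np.array([-np.sin(a),np.cos(a),0]); xv=np.cross(yv,z)
    q=Rr.from_matrix(np.c_[xv,yv,z]).as_quat(); q=np.r_[q[3],q[:3]]
    for lx in(t-.05,t-.011,.18-.152-.011):
        print(sg,q.round(4),solve_ik([x0+lx*X[0],y0+lx*X[1],.0145],q))
print(get_obs()['time'])
E
```

```text
[ 0.53088657  0.0140856   1.75388585 -0.11420873] 100.49025710959152
[[-1.7, -0.6], [-1.0, 0.7], [-1.5, -0.8], [-0.2, 0.2], [-1.0, -0.3], [-0.0, -0.6], [-1.1, -0.7], [-0.2, -0.2], [-1.3, -0.5], [-1.0, -0.2], [-1.6, -0.4], [-0.8, 0.7], [-1.8, -0.4], [-1.5, 0.3]]
1 [-0.0557  0.7659 -0.6371 -0.067 ] [-0.33599861  0.633234    0.00377001  1.02858405  0.15135101 -2.09650409]
1 [-0.0557  0.7659 -0.6371 -0.067 ] [-0.27816015  0.60142047 -0.05638449  0.99130826  0.15613503 -2.03817557]
1 [-0.0557  0.7659 -0.6371 -0.067 ] [-0.03909507  0.51812085 -0.21016674  0.8813448   0.17020016 -1.79629429]
-1 [-0.067   0.6371  0.7659  0.0557] [-0.33599861  0.633234    0.00377001  1.02858405  0.15135101  1.04508856]
-1 [-0.067   0.6371  0.7659  0.0557] [-0.27816015  0.60142047 -0.05638449  0.99130826  0.15613503  1.10341708]
-1 [-0.067   0.6371  0.7659  0.0557] [-0.03909507  0.51812085 -0.21016674  0.8813448   0.17020016  1.34529836]
1.4
```

```bash
cat >> h.py <<'E'
from scipy.spatial.transform import Rotation as Rr
x0,y0,a,t=np.load('rail.npy')
X=np.array([np.cos(a),np.sin(a),0]); th=np.radians(10)
_z=X*np.sin(th)-np.array([0,0,np.cos(th)]); _y=-np.array([-np.sin(a),np.cos(a),0])
Q=Rr.from_matrix(np.c_[np.cross(_y,_z),_y,_z]).as_quat(); Q=np.r_[Q[3],Q[:3]]
def at(lx,z): return [x0+lx*X[0],y0+lx*X[1],z]
def st(tag=''):
    o=get_obs(); p=o['position']; d=p-np.array([x0,y0,0])
    print(tag,'t',round(o['time'],2),'lx',round(d@X,4),'ly',round(-d[0]*X[1]+d[1]*X[0],4),'z',round(p[2],4),'F',np.round(o['ft_force'],2),'Fx',round(o['ft_force']@X,2),'open',round(o['opening'],4))
E
python3 - <<'E'
from h import *
print('can',ray('scene',(182,283),0),'tape',ray('scene',(146,240),.03))
st(); move_gripper(0.0); st()
movep(at(t-.011-.025,.2),Q); st()
servo_line(at(t-.011-.025,.05),rate=.12); st()
cv2.imwrite('pics/top1.png',cv2.resize(snapshot('top')[150:270,260:420],None,fx=5,fy=5)); cv2.imwrite('pics/sc1.png',cv2.resize(snapshot('scene')[130:250,240:400],None,fx=5,fy=5))
E
```

```text
can [ 6.40479602e-01 -4.03513735e-01 -1.11022302e-16] tape [ 0.50695929 -0.47312119  0.03      ]
 t 1.4 lx -0.4145 ly 0.4728 z 0.2313 F [ 0.    0.85 -0.66] Fx 0.84 open 0.0853
 t 2.17 lx -0.4145 ly 0.4728 z 0.2313 F [-0.47 -0.3  -0.88] Fx -0.21 open 0.0001
 t 4.12 lx -0.1512 ly 0.0005 z 0.2002 F [ 0.47  0.13 -0.07] Fx 0.05 open 0.0003
 t 5.52 lx -0.1506 ly -0.0006 z 0.0509 F [ 0.26 -0.16 -0.36] Fx -0.21 open -0.0002
```

View pics/top1.png

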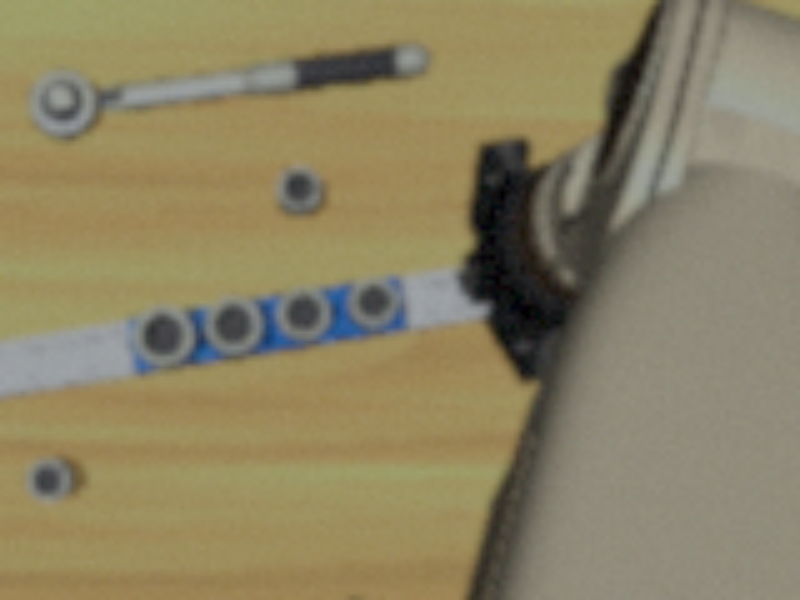

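View pics/sc1.png

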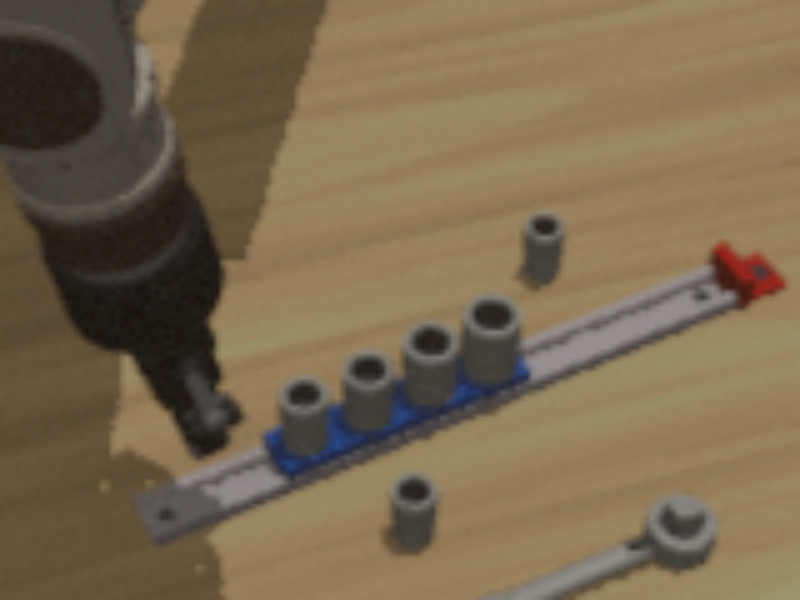

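```bash
python3 - <<'E'
from h import *
im=cv2.resize(snapshot('scene')[170:230,260:340],None,fx=10,fy=10,interpolation=cv2.INTER_CUBIC)
im2=cv2.resize(snapshot('top')[180:240,320:400],None,fx=10,fy=10,interpolation=cv2.INTER_CUBIC)
o=get_obs();P=o['position'];q=o['orientation'];R=Rr.from_quat(np.r_[q[1:],q[0]]).as_matrix()
print(R.round(2),X)
fw=R[:,0]*np.sign(R[:,0]@X)
for I,c,off in((im,'scene',(260,170)),(im2,'top',(320,180))):
  for f,h,col in((0,0,(0,0,255)),(.011,0,(0,255,0)),(.011,.019,(255,255,0)),(.011,.03,(255,0,255)),(-.011,0,(0,255,255))):
    u=proj(c,P+fw*f-R[:,2]*h); cv2.circle(I,tuple(int(v) for v in (u-off+.5)*10),5,col,2)
  I[:]=np.clip(I*1.3,0,255) 
cv2.imwrite('pics/sc2.png',im);cv2.imwrite('pics/top2.png',im2)
E
```

```text
[[-0.18  0.98 -0.03]
 [ 0.97  0.18  0.17]
 [ 0.17  0.   -0.98]] [-0.18206832  0.98328588  0.        ]
```

View pics/sc2.png

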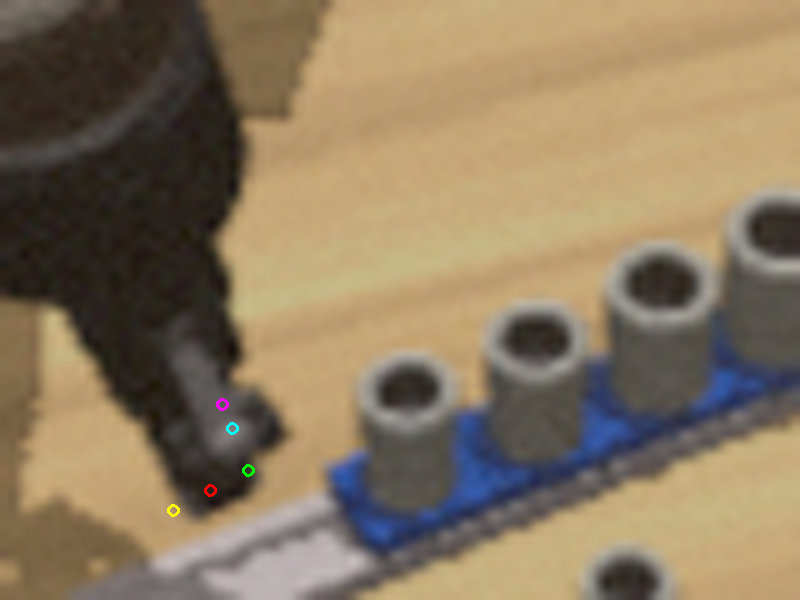

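View pics/top2.png

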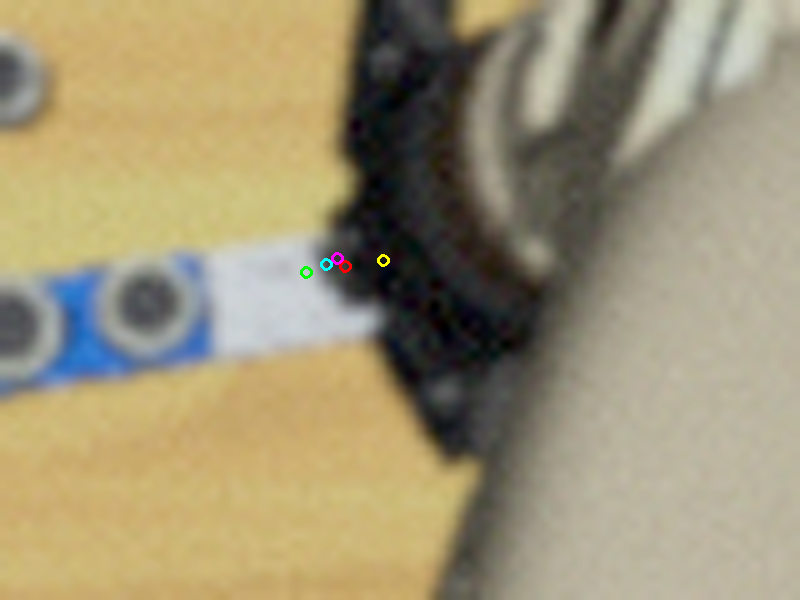

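The finger model agrees with both views: the tip's leading edge is at about (248, 470) in the scene crop, and nothing sticks out far ahead of it. I'll descend with a force guard, then push slowly.

```bash
python3 - <<'E'
from h import *
print(servo_line(at(t-.036,.0145),rate=.04,stop_force=5)); st('down')
print(servo_line(at(t-.016,.0145),rate=.03,stop_force=6)); st('near')
cv2.imwrite('pics/sc3.png',cv2.resize(snapshot('scene')[170:230,260:340],None,fx=10,fy=10,interpolation=cv2.INTER_CUBIC))
E
```

```text
False
down t 6.75 lx -0.1503 ly -0.0002 z 0.0148 F [-0.29  0.81 -0.39] Fx 0.85 open -0.0001
False
near t 7.57 lx -0.1302 ly -0.0001 z 0.0146 F [0.51 0.87 0.15] Fx 0.76 open 0.0002
```

View pics/sc3.png

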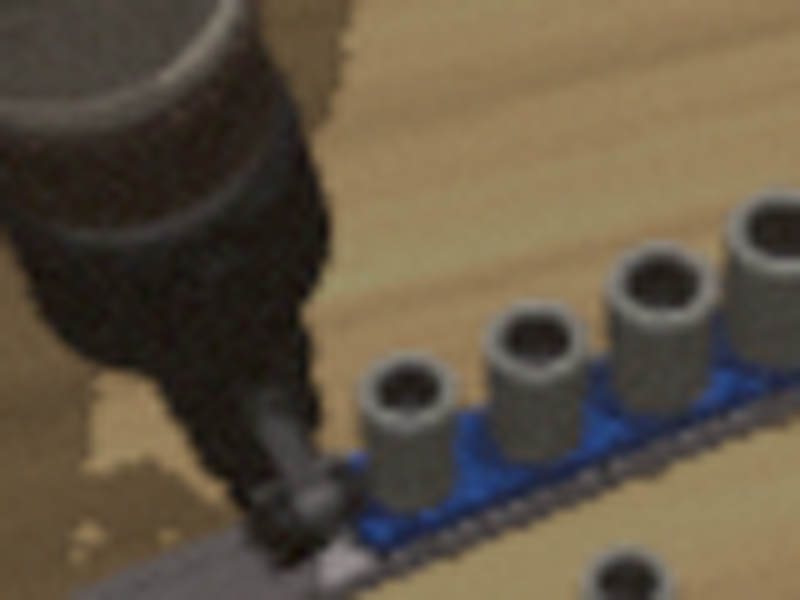

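```bash
python3 - <<'E'
from h import *
print(servo_line(at(t+.002,.0145),rate=.012,stop_force=2.0)); st('contact')
for n,b in(('top',(180,280)),('scene',(170,260))):
  cv2.imwrite(f'pics/{n}4.png',cv2.resize(snapshot(n)[b[0]:b[0]+60,b[1]:b[1]+80],None,fx=8,fy=8,interpolation=cv2.INTER_CUBIC))
E
```

```text
True
contact t 8.4 lx -0.123 ly 0.0001 z 0.0142 F [ 0.23 -2.52  0.9 ] Fx -2.52 open 0.0002
```

View pics/top4.png

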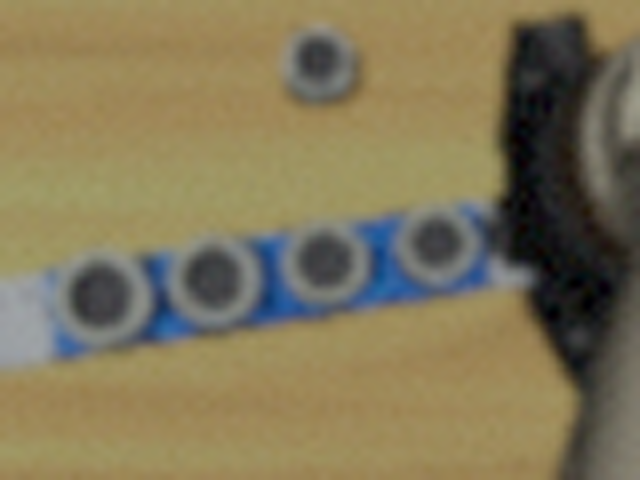

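View pics/scene4.png

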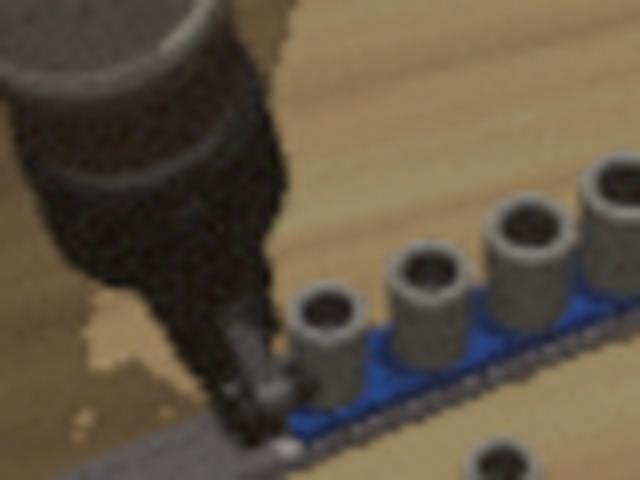

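Contact came at lx = −0.123, so the tail is at about −0.112, as fitted. The stop should be reached with the TCP near lx ≈ +0.017. Now the steady push, with a slow final approach.

```bash
python3 - <<'E'
from h import *
print(servo_line(at(.006,.0145),rate=.018,stop_force=12)); st('push')
cv2.imwrite('pics/top5.png',cv2.resize(snapshot('top')[180:255,220:320],None,fx=8,fy=8,interpolation=cv2.INTER_CUBIC))
E
```

```text
False
push t 15.81 lx 0.006 ly -0.0 z 0.0145 F [ 0.74 -2.99  0.39] Fx -3.07 open 0.0
```

View pics/top5.png

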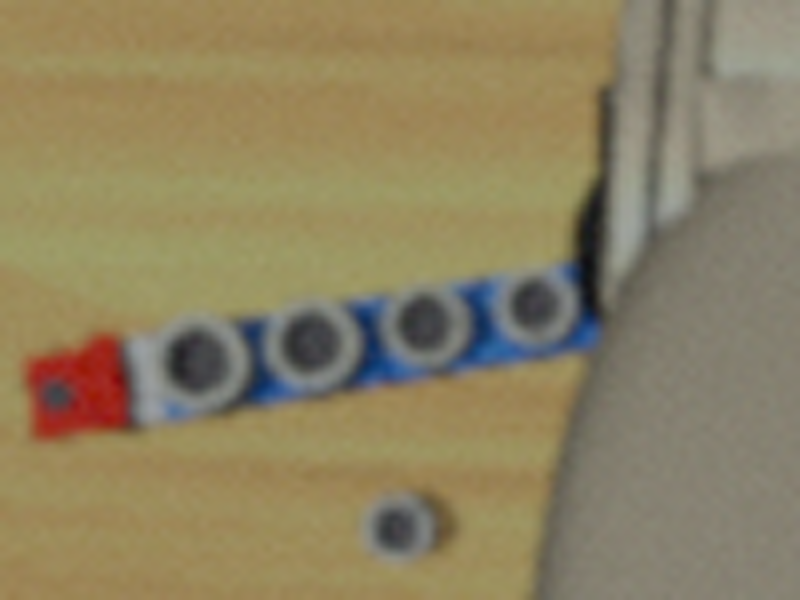

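The row is still butted with sockets upright, and about 10 mm remains before the red stop (crop cols 130–160). Now the slow final stretch.

```bash
python3 - <<'E'
from h import *
print(servo_line(at(.030,.0145),rate=.008,stop_force=9)); st('stop')
pause(.3); st('held')
cv2.imwrite('pics/top6.png',cv2.resize(snapshot('top')[180:255,220:320],None,fx=8,fy=8,interpolation=cv2.INTER_CUBIC))
cv2.imwrite('pics/sc6.png',cv2.resize(snapshot('scene')[160:235,310:410],None,fx=8,fy=8,interpolation=cv2.INTER_CUBIC))
E
```

```text
True
stop t 17.68 lx 0.018 ly 0.0001 z 0.014 F [ 1.69 -1.63 -0.42] Fx -1.91 open 0.0
held t 17.98 lx 0.0178 ly 0.0005 z 0.0136 F [-0.06 -0.14  0.22] Fx -0.13 open 0.0001
```

View pics/top6.png

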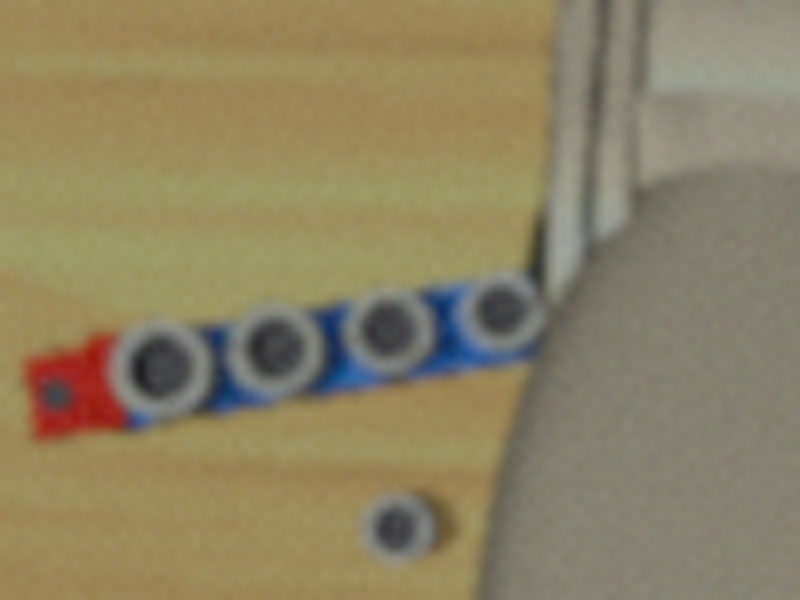

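View pics/sc6.png

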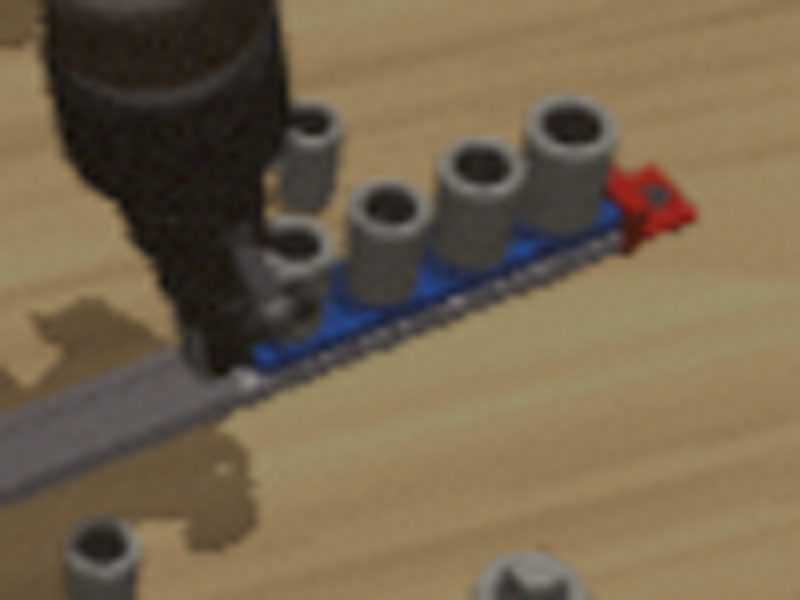

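Contact with the stop appears closed in both views, at the predicted TCP position. I'll confirm with one gentle press, then retreat straight back and up.

```bash
python3 - <<'E'
from h import *
print(servo_line(at(.024,.0145),rate=.005,stop_force=8)); st('press')
p=get_obs()['position']; d=(p-np.array([x0,y0,0]))@X
servo_line(at(d-.035,.0155),rate=.03); st('back')
servo_line(at(d-.045,.15),rate=.12); st('up')
movep([.28,-.30,.25],Q); st('clear')
pause(.5)
for n,b in(('top',(150,210)),('scene',(150,260))):
  I=snapshot(n); cv2.imwrite(f'pics/{n}7full.png',I)
  cv2.imwrite(f'pics/{n}7.png',cv2.resize(I[b[0]:b[0]+110,b[1]:b[1]+160],None,fx=5,fy=5,interpolation=cv2.INTER_CUBIC))
A=cv2.absdiff(cv2.imread('pics/top7full.png'),cv2.imread('pics/top0.png')).max(2)
cv2.imwrite('pics/diff.png',A*3)
E
```

```text
True
press t 18.86 lx 0.0179 ly 0.0003 z 0.0136 F [ 0.39 -1.96  0.91] Fx -2.0 open 0.0002
back t 20.18 lx -0.0169 ly 0.0 z 0.0155 F [0.07 0.04 0.89] Fx 0.03 open -0.0003
up t 21.45 lx -0.0269 ly 0.0006 z 0.1492 F [-0.31 -0.16  0.06] Fx -0.1 open -0.0002
clear t 22.93 lx -0.2629 ly 0.3033 z 0.2497 F [ 0.2   0.9  -0.25] Fx 0.85 open -0.0
```

View pics/top7.png

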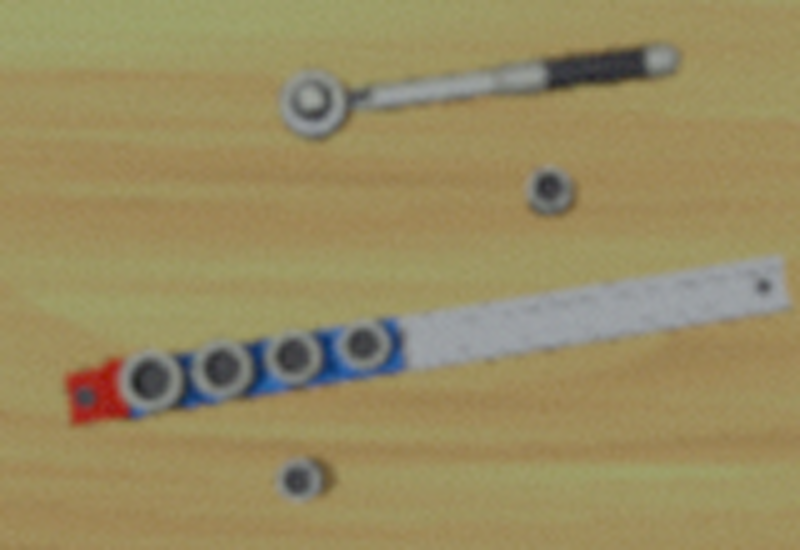

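View pics/scene7.png

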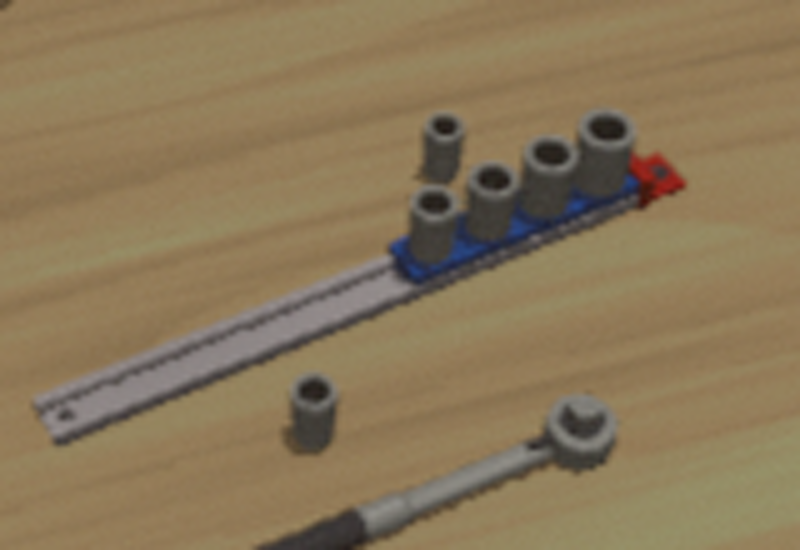

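View pics/diff.png

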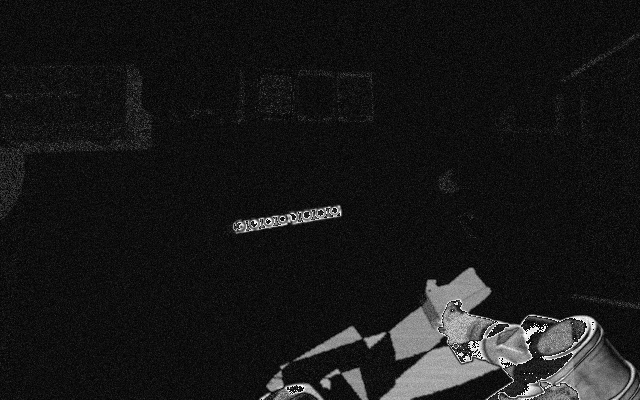

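Both views show the row butted and hard against the red stop (crop col ~130), sockets upright, spares and ratchet unchanged. Handing in.

```bash
python3 - <<'E'
from h import *
close_job(); st()
E
```

```text
the job is handed in; nothing more can be done
the job is handed in; nothing more can be done
```

The row of four clips and sockets is up against the red end stop, and the job is handed in. I pushed it about 140 mm from behind clip_4 with closed fingertips. The push ran at about 18 mm/s, slowing to 8 mm/s at the end, with roughly 3 N of pushing force. It finished at about 23 s on the robot's clock, against the 43 s limit.

**Checks on the row:**
- **Reached the stop:** the force guard tripped with the fingertip 18 mm past the rail's origin; I had predicted 17 ± 3 mm. A second, gentle press stopped at the same point.
- **Row intact:** after backing the hand off and lifting it clear, both camera views show the clips butted together and touching the stop, with all four sockets upright.

**Other things on the bench:** comparing before and after pictures from the top camera, only the row, the arm and its shadow changed clearly. There were faint edge differences at the spray can, tape measure and parts bins. The arm did not touch any of these, so I took them to be lighting.

**Disagreement:** the two cameras' calibrations differed by about 3 mm along the rail. The force contacts settled the position, so this did not affect the result.

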